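Unlock and switch on the bench lamp

ROBOT

A 7-joint arm with a two-finger parallel gripper is mounted at the origin on a cart in front of the work surface, level with it; the furniture and walls round the work are solid. World frame = base frame: x ahead of the robot, y to its left, z up, the work surface at z = 0. Lengths are in m, angles in rad, forces in N, time in s.
With the tool pointing down it reaches from about 0.35 to 0.9 m from the base axis. Payload 7.2 kg.
Tool frame: the origin (TCP) lies at the very end of the fingers, on their centre line; the grasp point (between the pads) lies 19 mm behind it; z points along the fingers, y is the line along which they close (so a half turn about z gives the same grasp; the last joint's range is limited). The gripper opens to 88 mm and grips with 3 to 60 N. Pads are 20 mm wide; open, the fingers measure 115 mm over their backs; the gripper's body (75 mm by 178 mm) begins 61 mm behind the grasp point.
Start: joints at [1.166, 0.411, -0.013, 1.596, 0.006, 1.134, -0.082], TCP at [0.207, -0.59, 0.223] pointing down, gripper open.
Joint ranges: [-2.95, 2.95], [-0.29, 1.99], [-1.47, 1.44], [0.14, 2.54], [-1.03, 4.17], [0.13, 1.85], [-2.86, 2.86]. Speed limits (rad/s): [2.39, 2.39, 3.01, 3.01, 3.14, 3.14, 3.14].

INTERFACE

Orientations are given as a unit quaternion [w, x, y, z].
In Python, from workcell import ctrl gives the robot as it stands.
- The arm moves only by the shell command python3 -m creep 'ROWS' [OPENING]. ROWS is JSON, a list of rows, each a list of 4 numbers: the shift along the tool's x, y, z in mm, then the turn about the tool's z in rad. In form: [[dx, dy, dz, roll], ...]. A call has 1 to 20 rows; each row is the pose to reach, as a shift and turn from the pose commanded when the call began, along the tool's axes at that moment; what a row does not reach only later rows make up. A row lasts 1/12 s, in which the tool goes at most 41.7 mm and 7.16 degrees, less where a joint would pass 70% of its speed; a pose out of reach is approached as far as the arm can. A call with a gripper value outside its range is refused whole. OPENING is the opening, from -1 (shut) to 1 (fully open), so that 0 is half open, set as the call begins (- or left out, the last holds). The fingers move at their own pace and stop on an object; the grip force is fixed at half the most. Time passes only in rows, so rows that repeat a pose let the fingers close. It gives the time, the measured TCP pose, the force, the opening and the grip force at its end, in the units of the state.
- ctrl.get_obs(): the state, without advancing time (a new reading comes with each control period).
- ctrl.capture(name): name is "side" or "top"; returns a dict with "image" (420x560x3 uint8, blue, green, red), "range_z" (420x560 float32, m along the optical axis (not along the pixel's ray), 0 where there is no reading), "fx", "fy", "cx", "cy" (pixels), "dist" ([k1, k2, p1, p2, k3] as OpenCV has them; the pictures are not rectified), "eye" and "attitude" of the camera in the world. Camera axes: x right, y up, looking along -z (the intrinsics and any distortion apply to the point x, -y, -z); pixel columns grow to the right and rows downward; lengths in m; the calibration is good to about 2 mm. A picture is of the moment at which its call begins.
- ctrl.close_job(): hands the job in; it is judged then, once.
The state is a dict: "time": time; "joints": joint angles; "qd": joint speeds; "effort": joint torques, N m; "tool_pos": TCP position; "eef_rot": TCP orientation; "wrist_force": force on the tool from outside, world axes, zero at the start; "torque": the same for the moment, N m; "finger_gap": opening from 0.0 (shut) to 1.0 (fully open); "grip_force": force on a finger pad.
Only numpy, scipy, OpenCV 4.12 (cv2) and the standard library are available. Lean on these libraries where they do the work, as an engineer would, in place of code of your own. Each camera call takes 0.05 s, during which the arm holds its last target. There are 200 camera calls.

TASK

Switch on the cordless work lamp in its bench cradle. Its two sliding switches sit flush in slots in the top: first slide the travel lock (crosswise slot by the lamp head) fully open, to the lamp's left as it faces forward, then slide the main switch (lengthwise slot) fully towards the lamp head. Leave both there, and leave the tape roll, the marker and the measuring cup where they are.

Things in the scene. Friction and masses are not known exactly. Their poses are not given: they have to be found in the camera images.
- lamp: Grey flat hand lamp in a steel cradle fixed to the worktop, 214 x 128 mm over all. Origin: middle of its underside, on the worktop; x points along the lamp to its black head (x = 73 to 105 mm, 59 mm high), y to the left of that, z up. The flat top panel is at z = 50 mm, x = -86 to 70, y = -49 to 49 mm; two straight-walled slots 10 mm deep are sunk in it.
- lock_top (a point): Centre of the top of the travel lock's black ribbed nub, 0.5 mm below the panel's face. Nub: 10 mm in the lamp's y, 16 mm in x, 9 mm high. It stands in the crosswise slot, x = 25 to 55 mm, y = -39 to 39 mm of the lamp; the free part on its -y side, 48 mm long and 30 mm wide, takes the shut fingertips.
- lock (a joint): Travel lock: 0 = locked, 0.016 m = fully open; slides along the lamp's +y, pushed from its -y side, and stays where left (1.5 N friction). Its 8 mm wide steel bolt lies in the head end of the main slot and stops the main switch after 1.5 mm until the lock is open by about 12 mm.
- switch_top (a point): Centre of the top of the main switch's black ribbed nub, 0.5 mm below the panel's face. Nub: 14 mm in the lamp's x, 16 mm in y, 9 mm high. It stands in the lengthwise slot, x = -76 to 8 mm, y = -15 to 15 mm of the lamp; the free part on its tail side, 52 mm long and 30 mm wide, takes the shut fingertips.
- switch (a joint): Main switch: 0 = off, 0.016 m = fully on; slides along the lamp's +x (towards the head), pushed from its tail side, and stays where left (1.5 N friction).
- tape: Roll of beige tape lying flat, 104 mm across, 25 mm high, bystander; origin: centre of its underside.
- marker: Marker pen lying on the worktop, 135 mm long, 17 mm thick, bystander; origin: centre of its underside, long axis y.
- cup: Small white measuring cup, 55 mm across and 55 mm high, standing, bystander; origin: centre of its underside.

How it is judged:
On the way, in this order (a step that is already met when the one before it is completed fails the run):
1. the travel lock is slid open while the main switch is still off (value of joint lock above 0.0135 m and value of joint switch below 0.004 m), for 0.2 s.
2. the main switch is slid fully on (value of joint switch above 0.0135 m), for 0.2 s.
At the end, for the whole second after the job is handed in: The lock is open (at least 12.5 of its 16 mm) and the main switch is on (at least 13.5 of its 16 mm), both at rest; the tape roll, marker and cup are where they were (value of joint lock above 0.0125 m and value of joint switch above 0.0135 m and velocity of joint each of lock, switch below 0.005 m/s); the robot touches nothing.
It fails at once if the tape roll, the marker or the cup is moved more than 30 mm or the cup tipped (distance of any of tape, marker, cup from where it was at the start of the episode above 0.03 m or angle between cup's own z axis and vertical above 0.5 rad).
It also fails if it takes over 40 s, if anything falls off the work surface, if the arm or the gripper's body presses on something with over 40 N, if the wrist force passes 120 N, or if a joint passes its speed limit or range.

## Working session

There is one attempt and no reset: what is moved stays moved. The work goes in short steps, Python scripts to look and compute and a shell command to move; the robot and the scene stay as the last step left them, time stands still between calls to the robot, and variables do not carry over. Pictures are saved under pics/ and viewed, at most 10 in all, crops included, and the job is handed in when it is done.

```bash
mkdir -p pics; cat > h.py <<'E'
import numpy as np, cv2
from scipy.spatial.transform import Rotation as R
from workcell import ctrl
def cap(n,f):
    c=ctrl.capture(n); cv2.imwrite('pics/'+f+'.png',c['image']); np.save('pics/'+f+'.npy',c,allow_pickle=True); return c
def att(c):
    a=np.array(c['attitude'],float)
    return a if a.shape==(3,3) else R.from_quat(a[[1,2,3,0]]).as_matrix()
def world(c,uv,z=None):
    K=np.array([[c['fx'],0,c['cx']],[0,c['fy'],c['cy']],[0,0,1]])
    uv=np.array(uv,float).reshape(-1,1,2)
    n=cv2.undistortPoints(uv,K,np.array(c['dist'],float)).reshape(-1,2)
    d=np.c_[n[:,0],-n[:,1],-np.ones(len(n))]
    eye=np.array(c['eye']); dw=d@att(c).T
    if z is not None: s=(z-eye[2])/dw[:,2]
    else:
        p=uv.reshape(-1,2).round().astype(int); s=c['range_z'][p[:,1],p[:,0]]
    return eye+dw*s[:,None]
def load(f): return np.load('pics/'+f+'.npy',allow_pickle=True).item()
E
python3 - <<'E'
from h import *
for n in('top','side'):
    c=cap(n,n+'0'); print(n,c['eye'],c['attitude'],c['fx'],c['dist'])
o=ctrl.get_obs(); print(o['tool_pos'],o['eef_rot'],o['time'])
E
```

```text
top [ 0.31926266 -0.01370317  1.17356724] [-0.70068599 -0.04868139  0.05291235  0.70983769] 494.9673355026865 [0.00784798 0.         0.         0.         0.        ]
side [ 0.1815009  -0.31717499  0.85935841] [ 0.88803762  0.21389053 -0.09203126 -0.39644706] 397.8116178961785 [-0.08592571  0.          0.          0.          0.        ]
[ 0.20636515 -0.58950019  0.22193243] [-6.62942394e-04  9.85849742e-01  1.67630008e-01 -1.67553002e-04] 0.1
```

View pics/top0.png

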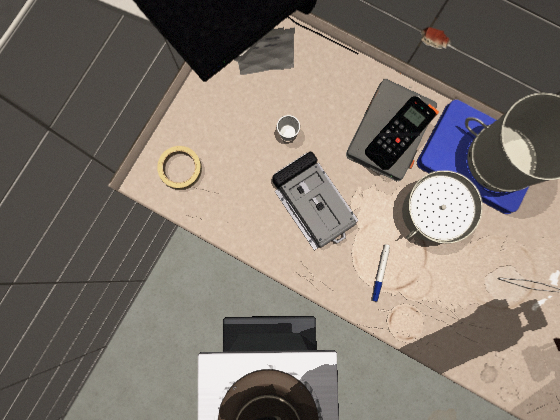

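View pics/side0.png

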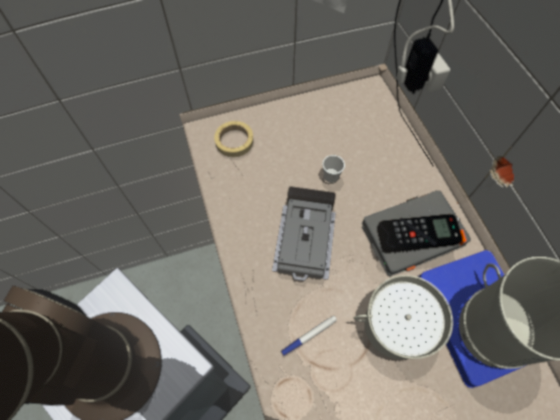

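The top view shows the lamp at about (313,205), with its head at (295,170) and the nubs at about (305,187) and (319,202). The tape is at (180,167), the cup at (287,128) and the marker at (381,272). The side view shows the lamp at (306,235), with the arm clear of it. Next I'll enlarge the lamp in both views.

```bash
python3 - <<'E'
from h import *
a=load('top0');b=load('side0')
A=a['image'][145:255,260:365];B=b['image'][180:290,260:350]
I=np.hstack([cv2.resize(A,None,fx=4.2,fy=4.2,interpolation=3)[:460,:],cv2.resize(B,None,fx=3.8,fy=4.2,interpolation=3)[:460]])
print(I.shape);cv2.imwrite('pics/z.png',I)
for n,c,p in(('top',a,[(313,205),(295,170),(305,187),(319,202),(180,167),(287,128),(381,272)]),('side',b,[(306,235),(311,196),(307,214),(304,237)])): print(n,world(c,p).round(3).tolist(),world(c,p,.05).round(3).tolist())
print(att(a).round(2))
# panel points by height, region
c=a;v,u=np.mgrid[145:255,260:365];P=world(c,np.c_[u.ravel(),v.ravel()]);
m=abs(P[:,2]-.05)<.004; h=abs(P[:,2]-.059)<.004
for lo,hi in((.045,.054),(.0555,.064),(.02,.07)):
    m=(P[:,2]>lo)&(P[:,2]<hi);q=P[m,:2].astype(np.float32);r=cv2.minAreaRect(q);print(lo,m.sum(),r,q.mean(0))
E
```

```text
(460, 783, 3)
top [[0.483, -0.111, 0.039], [0.562, -0.07, 0.058], [0.526, -0.093, 0.039], [0.49, -0.125, 0.039], [0.586, 0.205, 0.001], [0.68, -0.055, 0.001], [0.328, -0.266, 0.018]] [[0.482, -0.11, 0.05], [0.564, -0.07, 0.05], [0.524, -0.093, 0.05], [0.488, -0.124, 0.05], [0.575, 0.196, 0.05], [0.665, -0.053, 0.05], [0.327, -0.259, 0.05]]
side [[0.485, -0.125, 0.047], [0.564, -0.073, 0.056], [0.529, -0.092, 0.041], [0.477, -0.126, 0.049]] [[0.484, -0.126, 0.05], [0.567, -0.071, 0.05], [0.525, -0.094, 0.05], [0.477, -0.126, 0.05]]
[[-0.01  0.99 -0.14]
 [-1.   -0.01  0.01]
 [ 0.01  0.14  0.99]]
0.045 2273 ((0.5329521894454956, -0.15855289995670319), (0.19049009680747986, 0.22283802926540375), 33.22785186767578) [ 0.49702778 -0.12609327]
0.0555 425 ((0.5030544400215149, -0.11148692667484283), (0.18195977807044983, 0.10910239815711975), 33.44693374633789) [ 0.5653821  -0.06995402]
0.02 4337 ((0.5236684679985046, -0.16448621451854706), (0.2161691039800644, 0.22302816808223724), 33.19102478027344) [ 0.50254226 -0.11976982]
```

View pics/z.png

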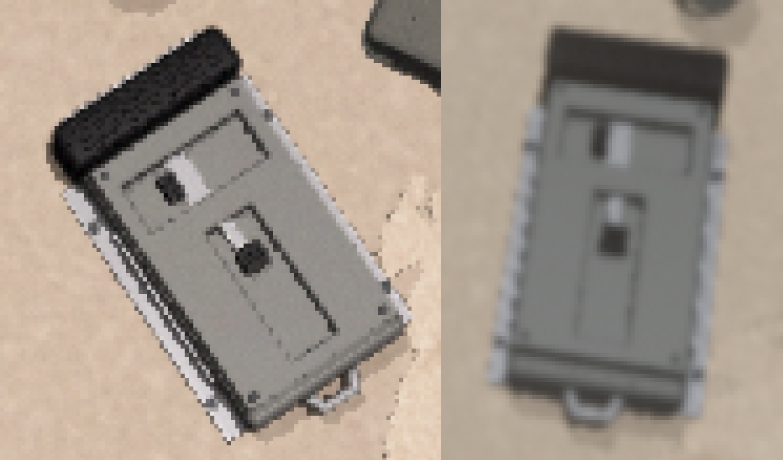

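The enlarged top view shows the lock nub at crop (168,187) and the main nub at (252,257). The slot corners are clear, so I'll fit the lamp pose to them in both views.

```bash
cat >> h.py <<'E'
M=np.array([[55,39],[55,-39],[25,-39],[25,39],[8,15],[8,-15],[-76,-15],[-76,15]])/1e3
def fit(W,M=M):
    r,_=R.align_vectors(np.c_[W-W.mean(0),0*W[:,:1]],np.c_[M-M.mean(0),0*M[:,:1]])
    yaw=r.as_euler('xyz')[2];Rm=np.array([[np.cos(yaw),-np.sin(yaw)],[np.sin(yaw),np.cos(yaw)]])
    t=W.mean(0)-Rm@M.mean(0);return t,yaw,Rm,(W-t)@Rm-M
E
python3 - <<'E'
from h import *
a=load('top0');b=load('side0')
pa=np.array([(122,188),(248,110),(269,155),(150,235),(208,228),(250,207),(335,332),(292,358)])
pb=np.array([(558,110),(692,122),(690,175),(558,160),(597,188),(645,195),(630,340),(580,332)])
ua=(pa+.5)/4.2-.5+[260,145]
ub=(pb-[441,0]+.5)/[3.8,4.2]-.5+[260,180]
for c,u,k in((a,ua,[(168,187),(252,257)]),(b,ub,[(597,140),(613,240)])):
    t,y,Rm,e=fit(world(c,u,.05)[:,:2]);print(t,np.degrees(y),(e*1e3).round(1).tolist())
    k=np.array(k); k=(k+.5)/4.2-.5+[260,145] if c is a else (k-[441,0]+.5)/[3.8,4.2]-.5+[260,180]
    print('nubs',((world(c,k,.0495)[:,:2]-t)@Rm).round(4).tolist())
o=ctrl.get_obs();q=o['eef_rot'];print(R.from_quat(np.array(q)[[1,2,3,0]]).as_matrix().round(3))
E
```

```text
[ 0.49424608 -0.1174381 ] 31.978551506914208 [[-1.0, 1.1], [-1.9, -3.2], [0.7, 1.0], [-1.2, 2.4], [1.9, -2.4], [-0.8, 1.8], [0.8, 0.9], [1.6, -1.6]]
nubs [[0.0409, 0.0185], [-0.0165, 0.0011]]
[ 0.49604599 -0.11659236] 34.84711269688174 [[-2.0, 2.5], [0.4, -0.5], [-1.7, -1.5], [-2.3, -0.8], [1.0, -1.5], [0.3, 0.0], [1.7, 1.6], [2.6, 0.1]]
nubs [[0.0378, 0.0163], [-0.0198, 0.0013]]
[[ 0.944  0.331 -0.001]
 [ 0.331 -0.944  0.001]
 [-0.    -0.001 -1.   ]]
```

```bash
cat >> h.py <<'E'
T=np.array([.4952,-.1170]);YAW=np.radians(33.2)
def togo(lx,ly,z,tx,T=None,YAW=None):
    """shift in tool mm to lamp point lx,ly (mm), height z; tx=desired yaw of tool x rel. lamp (deg)"""
    T=globals()['T'] if T is None else T;YAW=globals()['YAW'] if YAW is None else YAW
    o=ctrl.get_obs();p=np.array(o['tool_pos']);m=R.from_quat(np.array(o['eef_rot'])[[1,2,3,0]]).as_matrix()
    c,s=np.cos(YAW),np.sin(YAW);w=np.r_[T+np.array([[c,-s],[s,c]])@[lx/1e3,ly/1e3],z]
    cur=np.arctan2(m[1,0],m[0,0]);d=YAW+np.radians(tx)-cur;d=(d+np.pi)%(2*np.pi)-np.pi
    l=np.array([[c,s],[-s,c]])@(p[:2]-T)*1e3
    print('t',o['time'],'lamp xy mm',l.round(1),'z',p[2].round(4),'F',np.round(o['wrist_force'],1),'gap',o['finger_gap'],'j',np.round(o['joints'],2))
    print('target',w.round(4),'shift mm',((w-p)@m*1e3).round(1),'roll',round(-d,3))
E
python3 - <<'E'
from h import *
togo(40,-15,.222,0);togo(40,-15,.09,0)
for f in('top0','side0'):
    a=load(f);v,u=np.mgrid[0:420,0:560];P=world(a,np.c_[u.ravel(),v.ravel()])
    for y in np.arange(-.7,.1,.1):
        r=[]
        for x in np.arange(.1,.8,.1):
            m=(abs(P[:,1]-y)<.05)&(abs(P[:,0]-x)<.05)&(a['range_z'].ravel()>0)
            r.append(round(float(P[m,2].max()),2) if m.any() else None)
        print(round(y,1),r)
E
```

```text
t 0.1 lamp xy mm [-500.4 -237.2] z 0.2219 F [ 0.4 -0.4 -0. ] gap 0.9972422223223003 j [ 1.17  0.41 -0.01  1.6   0.01  1.13 -0.08]
target [ 0.5369 -0.1076  0.222 ] shift mm [ 4.712e+02 -3.455e+02  4.000e-01] roll -0.243
t 0.1 lamp xy mm [-500.4 -237.2] z 0.2219 F [ 0.4 -0.4 -0. ] gap 0.9972422223223003 j [ 1.17  0.41 -0.01  1.6   0.01  1.13 -0.08]
target [ 0.5369 -0.1076  0.09  ] shift mm [ 471.2 -345.3  132.4] roll -0.243
-0.7 [0.0, 0.01, 0.01, 0.01, 0.01, None, None]
-0.6 [0.01, 0.01, 0.01, 0.01, 0.23, 0.19, 0.31]
-0.5 [0.01, 0.24, 0.01, 0.11, 0.24, 0.23, 0.4]
-0.4 [0.01, 0.01, 0.01, 0.1, 0.1, 0.08, 0.09]
-0.3 [0.0, 0.01, 0.02, 0.11, 0.11, 0.09, 0.09]
-0.2 [0.0, 0.01, 0.02, 0.21, 0.06, 0.09, 0.05]
-0.1 [0.04, 0.0, 0.01, 0.06, 0.06, 0.62, 0.61]
-0.0 [0.3, -0.77, 0.01, 0.01, 0.06, 0.63, 0.06]
-0.7 [None, None, None, 0.0, 0.0, 0.02, None]
-0.6 [None, None, None, 0.0, 0.23, 0.17, 0.2]
-0.5 [None, None, 0.0, 0.1, 0.23, 0.23, 0.23]
-0.4 [None, 0.0, 0.0, 0.1, 0.1, 0.1, 0.08]
-0.3 [-0.0, 0.0, 0.02, 0.1, 0.1, 0.09, 0.09]
-0.2 [0.6, 0.0, 0.01, 0.05, 0.05, 0.09, 0.05]
-0.1 [0.59, -0.0, 0.0, 0.05, 0.06, 0.06, 0.06]
-0.0 [0.47, -0.0, 0.0, 0.0, 0.06, 0.51, 0.06]
```

```bash
python3 - <<'E'
from h import *
for f in('top0','side0'):
    a=load(f);v,u=np.mgrid[0:420,0:560];P=world(a,np.c_[u.ravel(),v.ravel()])
    m=(P[:,2]>.3)&(P[:,0]>.35)&(a['range_z'].ravel()>0);Q=P[m];print(f,m.sum(),Q.min(0).round(2),Q.max(0).round(2), np.percentile(Q,[5,50],axis=0).round(2).tolist())
E
python3 -m creep '[[30,-22,0,-0.02],[60,-44,0,-0.04],[90,-66,0,-0.06],[120,-88,0,-0.08],[150,-110,0,-0.10],[180,-132,0,-0.12],[210,-154,0,-0.14],[240,-176,0,-0.16],[270,-198,0,-0.18],[300,-220,0,-0.20],[330,-242,0,-0.22],[360,-264,0,-0.24],[390,-286,0,-0.243],[420,-308,0,-0.243],[445,-326,20,-0.243],[460,-338,40,-0.243],[471,-345,60,-0.243],[471,-345,80,-0.243],[471,-345,90,-0.243],[471,-345,90,-0.243]]' -1
python3 - <<'E'
from h import *
togo(40,-15,.06,0)
a=cap('top','top1');b=cap('side','side1')
A=a['image'][140:260,255:370];B=b['image'][170:290,255:355]
cv2.imwrite('pics/z1.png',np.hstack([cv2.resize(A,(400,420),interpolation=3),cv2.resize(B,(350,420),interpolation=3)]))
E
```

```text
top0 31569 [ 0.39 -0.55  0.3 ] [0.83 0.46 0.63] [[0.49, -0.47, 0.31], [0.63, 0.28, 0.48]]
side0 17448 [ 0.35 -0.43  0.3 ] [1.03 0.49 0.51] [[0.38, -0.36, 0.31], [0.85, -0.18, 0.36]]
time: 1.77
tool_pos: [0.5352, -0.1086, 0.1301]
eef_rot: [-0.001, 0.958, 0.286, -0.002]
wrist_force: [0.3, -0.5, 0.5]
finger_gap: 0.003
grip_force: 0.0
t 1.7667 lamp xy mm [ 38.1 -14.9] z 0.1301 F [ 0.3 -0.5  0.5] gap 0.0028796916099033698 j [ 0.38  0.41 -0.34  1.87  0.17  0.9  -1.03]
target [ 0.5369 -0.1076  0.06  ] shift mm [ 2.2  0.4 70.1] roll 0.001
```

View pics/z1.png

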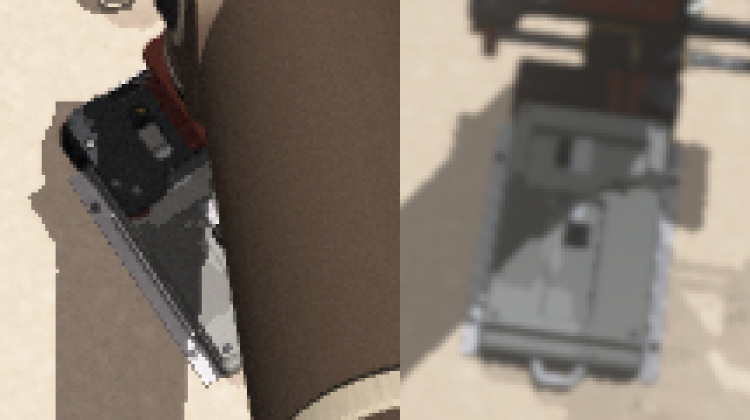

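The arm blocks the top view. The side view still shows the lock slot (nub at crop (563,153)), and the gripper is above the head. I'll go down to just above the panel and look again from the side.

```bash
python3 -m creep '[[2,0,20,0],[2,0,40,0],[2,0,55,0],[2,0,66,0],[2,0,70,0],[2,0,70,0],[2,0,70,0]]'
python3 - <<'E'
from h import *
togo(40,-15,.043,0)
b=cap('side','side2')
cv2.imwrite('pics/z2.png',cv2.resize(b['image'][170:290,255:355],(500,600),interpolation=3))
E
```

```text
time: 2.45
tool_pos: [0.5393, -0.1078, 0.0636]
eef_rot: [0.0, 0.958, 0.286, 0.001]
wrist_force: [-0.5, -0.1, 0.5]
finger_gap: 0.009
grip_force: 0.0
t 2.45 lamp xy mm [ 41.9 -16.5] z 0.0636 F [-0.5 -0.1  0.5] gap 0.00906061481144783 j [ 0.35  0.5  -0.31  1.92  0.22  0.76 -1.08]
target [ 0.5369 -0.1076  0.043 ] shift mm [-2.  -1.5 20.6] roll -0.0
```

View pics/z2.png

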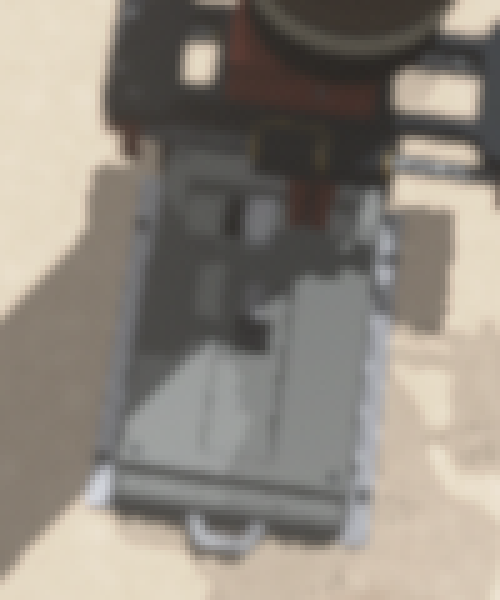

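The side view shows the shut fingertips as the red block, their lower edge at crop (290–328, 230), just right of the lock nub and its white patch. I'll check that edge against the measured pose.

```bash
python3 - <<'E'
from h import *
b=load('side2');c,s=np.cos(YAW),np.sin(YAW);Rm=np.array([[c,-s],[s,c]])
k=(np.array([(290,230),(328,230),(290,208)])+.5)/5-.5+[255,170]
print('finger',((world(b,k,.0636)[:,:2]-T)@Rm*1e3).round(1).tolist(), world(b,k).round(4).tolist())
k=(np.array([(235,215),(190,185),(190,233)])+.5)/5-.5+[255,170]
print('nub,slot HL,TL',((world(b,k,.05)[:,:2]-T)@Rm*1e3).round(1).tolist())
E
```

```text
finger [[28.5, -10.1], [31.1, -26.9], [39.5, -8.9]] [[0.5356, -0.1032, 0.0382], [0.5467, -0.1165, 0.0393], [0.5251, -0.1077, 0.0817]]
nub,slot HL,TL [[39.2, 15.3], [51.4, 37.7], [27.1, 34.4]]
```

The offsets agree to about 2 mm, so I'll go down into the slot slowly.

```bash
python3 -m creep '[[-2,-1,5,0],[-2,-1,9,0],[-2,-1,12,0],[-2,-1,14,0],[-2,-1,16,0],[-2,-1,18,0],[-2,-1,20,0],[-2,-1,20,0],[-2,-1,20,0]]'
python3 - <<'E'
from h import *
togo(40,-15,.043,0)
E
```

```text
time: 3.25
tool_pos: [0.5365, -0.1078, 0.0425]
eef_rot: [-0.0, 0.958, 0.286, -0.0]
wrist_force: [0.6, -1.6, 0.2]
finger_gap: 0.005
grip_force: 0.0
t 3.25 lamp xy mm [ 39.6 -14.9] z 0.0425 F [ 0.6 -1.6  0.2] gap 0.005369315846035675 j [ 0.34  0.53 -0.3   1.93  0.23  0.72 -1.09]
target [ 0.5369 -0.1076  0.043 ] shift mm [ 0.4  0.1 -0.5] roll 0.0
```

```bash
python3 -m creep '[[0,-4,0,0],[0,-8,0,0],[0,-11,0,0],[0,-13,0,0],[0,-15,0,0],[0,-17,0,0],[0,-19,0,0],[0,-21,0,0],[0,-22,0,0],[0,-23,0,0],[0,-24,0,0],[0,-24,0,0],[0,-24,0,0]]'
python3 - <<'E'
from h import *
togo(40,-15,.043,0)
b=cap('side','side3')
cv2.imwrite('pics/z3.png',cv2.resize(b['image'][170:290,255:355],(500,600),interpolation=3))
E
```

```text
time: 4.33
tool_pos: [0.5234, -0.0876, 0.0427]
eef_rot: [-0.0, 0.958, 0.286, 0.0]
wrist_force: [0.7, -0.4, -0.4]
finger_gap: 0.006
grip_force: 0.4
t 4.3333 lamp xy mm [39.7  9.2] z 0.0427 F [ 0.7 -0.4 -0.4] gap 0.0056004931671085985 j [ 0.32  0.5  -0.31  1.97  0.23  0.7  -1.13]
target [ 0.5369 -0.1076  0.043 ] shift mm [ 0.3 24.2 -0.3] roll 0.0
```

View pics/z3.png

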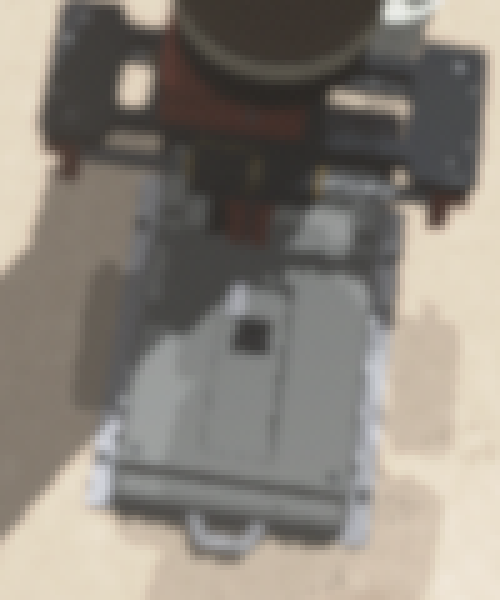

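The fingers, at crop (245,220), now touch the nub at (215,215). I'll push on in small steps until the force rises at the end stop.

```bash
f(){ grep -E 'tool_pos|wrist' ; }
python3 -m creep '[[0,-1,0,0],[0,-2,0,0],[0,-3,0,0],[0,-3,0,0]]'|f
python3 -m creep '[[0,-1,0,0],[0,-1.5,0,0],[0,-1.5,0,0]]'|f
python3 -m creep '[[0,-1,0,0],[0,-1.5,0,0],[0,-1.5,0,0]]'|f
python3 -c "
from h import *
togo(40,-15,.12,0)"
```

```text
tool_pos: [0.5216, -0.085, 0.0426]
wrist_force: [1.2, -0.7, 0.8]
tool_pos: [0.5208, -0.0838, 0.0427]
wrist_force: [1.2, -1.6, 0.2]
tool_pos: [0.52, -0.0826, 0.0427]
wrist_force: [1.6, -0.9, 0.7]
t 5.2167 lamp xy mm [39.6 15.2] z 0.0427 F [ 1.6 -0.9  0.7] gap 0.005166533965349044 j [ 0.31  0.5  -0.31  1.98  0.23  0.69 -1.14]
target [ 0.5369 -0.1076  0.12  ] shift mm [  0.4  30.2 -77.3] roll 0.0
```

```bash
f(){ grep -E 'tool_pos|wrist' ; }
python3 -m creep '[[0,-1,0,0],[0,-1.5,0,0],[0,-1.5,0,0]]'|f
python3 -m creep '[[0,-1,0,0],[0,-1.5,0,0],[0,-1.5,0,0]]'|f
```

```text
tool_pos: [0.5196, -0.0819, 0.0427]
wrist_force: [3.6, -2.7, -1.1]
tool_pos: [0.5196, -0.0818, 0.0428]
wrist_force: [6.1, -6.2, -4.6]
```

```bash
f(){ grep -E 'tool_pos|wrist' ; }
python3 -m creep '[[0,-1,0,0],[0,-1.5,0,0],[0,-1.5,0,0]]'|f
python3 -c "
from h import *
togo(40,-15,.12,0)"
```

```text
tool_pos: [0.5195, -0.0817, 0.0429]
wrist_force: [8.3, -9.0, -7.5]
t 5.9667 lamp xy mm [39.6 16.2] z 0.0429 F [ 8.3 -9.  -7.5] gap 0.0062945430166460115 j [ 0.3   0.5  -0.31  1.99  0.23  0.69 -1.14]
target [ 0.5369 -0.1076  0.12  ] shift mm [  0.6  31.5 -77. ] roll -0.002
```

The lock has reached its stop: the centre is at y = 16.2 and the force is rising. The tip measures about 17 x 20 mm, so no turn is needed for the main slot. I'll back off, lift, and move over the tail part.

```bash
python3 -m creep '[[0,4,0,0],[0,8,0,0],[0,10,-5,0],[0,10,-15,0],[0,10,-25,0],[-20,15,-25,0],[-45,19,-25,0],[-70,19,-25,0],[-88,19,-25,0],[-90,19,-25,0],[-90,19,-25,0],[-90,19,-25,0]]' |grep -v grip
python3 - <<'E'
from h import *
togo(-50,0,.043,0)
b=cap('side','side4')
cv2.imwrite('pics/z4.png',cv2.resize(b['image'][170:290,255:355],(500,600),interpolation=3))
E
```

```text
time: 6.97
tool_pos: [0.454, -0.1436, 0.0685]
eef_rot: [0.0, 0.958, 0.286, 0.001]
wrist_force: [0.4, -0.1, 0.3]
finger_gap: 0.008
t 6.9667 lamp xy mm [-49.    0.4] z 0.0685 F [ 0.4 -0.1  0.3] gap 0.007809196950901159 j [ 0.47  0.39 -0.33  2.09  0.19  0.69 -0.97]
target [ 0.4534 -0.1444  0.043 ] shift mm [-1.   0.3 25.5] roll 0.001
```

View pics/z4.png

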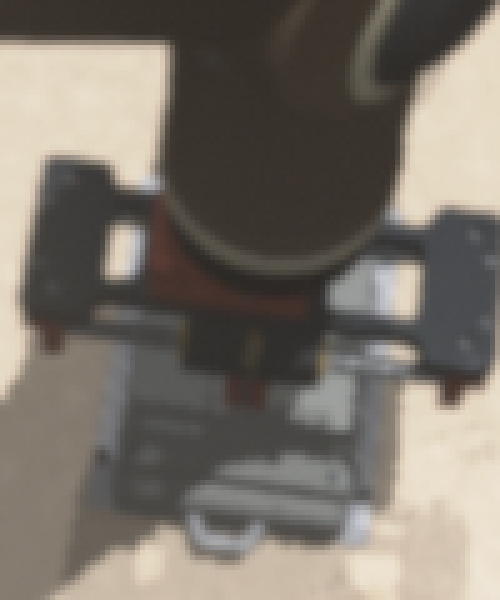

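The fingertip is at crop (245,400), above the main slot, which spans columns 205–272 in the earlier view. Next I'll go down and push towards the head.

```bash
f(){ grep -E 'tool_pos|wrist' ; }
python3 -m creep '[[0,0,8,0],[0,0,13,0],[0,0,17,0],[0,0,20,0],[0,0,22,0],[0,0,24,0],[0,0,25.5,0],[0,0,25.5,0],[0,0,25.5,0]]'|f
```

```text
tool_pos: [0.4527, -0.1442, 0.0422]
wrist_force: [-0.7, 0.2, -0.2]
```

```bash
f(){ grep -E 'tool_pos|wrist' ; }
python3 -m creep '[[4,0,0,0],[8,0,0,0],[11,0,0,0],[14,0,0,0],[16,0,0,0],[18,0,0,0],[20,0,0,0],[22,0,0,0],[24,0,0,0],[26,0,0,0],[28,0,0,0],[28,0,0,0],[28,0,0,0]]'|f
python3 -m creep '[[1,0,0,0],[2,0,0,0],[2,0,0,0],[2,0,0,0]]'|f
python3 -c "
from h import *
togo(-18,0,.043,0)"
```

```text
tool_pos: [0.4765, -0.1285, 0.0422]
wrist_force: [0.2, -0.6, 0.7]
tool_pos: [0.4779, -0.1276, 0.0421]
wrist_force: [-0.5, 0.2, 0.5]
t 9.1833 lamp xy mm [-20.3   0.6] z 0.0421 F [-0.5  0.2  0.5] gap 0.006335799404701043 j [ 0.41  0.46 -0.31  2.06  0.22  0.66 -1.03]
target [ 0.4801 -0.1269  0.043 ] shift mm [ 2.3  0.6 -0.9] roll 0.0
```

```bash
f(){ grep -E 'tool_pos|wrist' ; }
python3 -m creep '[[1,0,0,0],[2,0,0,0],[2,0,0,0],[2,0,0,0]]'|f
python3 -m creep '[[1,0,0,0],[1.5,0,0,0],[1.5,0,0,0]]'|f
python3 -m creep '[[1,0,0,0],[1.5,0,0,0],[1.5,0,0,0]]'|f
python3 -c "
from h import *
togo(-18,0,.043,0)"
```

```text
tool_pos: [0.4793, -0.1267, 0.0421]
wrist_force: [-1.4, -1.5, 1.7]
tool_pos: [0.4793, -0.1266, 0.042]
wrist_force: [-5.4, -3.1, 4.4]
tool_pos: [0.4794, -0.1266, 0.0419]
wrist_force: [-8.9, -5.5, 7.2]
t 10.0167 lamp xy mm [-18.5   0.6] z 0.0419 F [-8.9 -5.5  7.2] gap 0.0037044849890655917 j [ 0.4   0.46 -0.3   2.05  0.22  0.66 -1.04]
target [ 0.4801 -0.1269  0.043 ] shift mm [ 0.5  0.6 -1.1] roll -0.001
```

The switch reached its stop at x = -18.5, where -18 was expected. I'll back off, lift, move clear and check.

```bash
python3 -m creep '[[-4,0,0,0],[-8,0,0,0],[-12,0,0,0],[-12,0,-6,0],[-12,0,-16,0],[-12,0,-40,0],[-12,0,-80,0],[-12,0,-120,0],[-15,0,-160,0],[-40,20,-180,0],[-70,45,-180,0],[-100,70,-180,0],[-130,95,-180,0],[-160,120,-180,0],[-190,145,-180,0],[-220,170,-180,0],[-240,190,-180,0],[-240,190,-180,0],[-240,190,-180,0]]'|grep -v grip
python3 - <<'E'
from h import *
a=cap('top','top5');b=cap('side','side5')
A=a['image'][145:255,260:365];B=b['image'][180:290,260:350]
cv2.imwrite('pics/z5.png',np.hstack([cv2.resize(A,None,fx=4.2,fy=4.2,interpolation=3)[:460],cv2.resize(B,None,fx=3.8,fy=4.2,interpolation=3)[:460]]))
E
```

```text
time: 11.6
tool_pos: [0.3849, -0.4166, 0.2228]
eef_rot: [0.0, 0.959, 0.285, 0.0]
wrist_force: [0.2, 0.1, 0.2]
finger_gap: 0.004
```

View pics/z5.png

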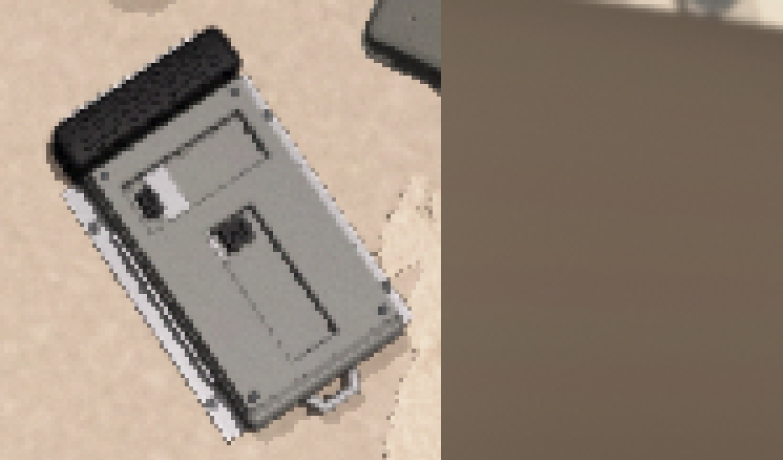

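The lock nub at crop (149,204) is at the left end of its travel, and the main nub at (236,230) is at the head end. The arm is clear of everything, so I'll hand in.

```bash
python3 -c "
from workcell import ctrl
print(ctrl.close_job())"
```

```text
the job is handed in; nothing more can be done
None
```

I slid the travel lock fully open, then the main switch fully on, each to its end stop; the arm stayed clear of the tape, marker and cup, and I handed the job in at about 12 s, though the hand-in gave no verdict.

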